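# Lock the dish carriage in its home position

### The job

Push the carriage with the petri dish home against its stop, then press the spring plunger down into it and, while keeping it down, slide the keeper fully across so that it traps the plunger. Let go with the plunger trapped, and leave the things standing around the fixture where they are.

Things in the scene. Friction and masses are not known exactly. Their poses are not given: they have to be found in the camera images.
- fixture: Aluminium base plate 335 x 160 x 10 mm fixed to the bench, carrying track, carriage and painted bridge. Origin on the bench, on the mid line, 160 mm from the plate's outer end. x axis: along the track, from the carriage's push plate towards the bridge; y axis: across, the way the keeper closes; z up. Plunger on the mid line at x = 95 mm.
- push_face (a point): Centre of the outer face (facing fixture -x) of the upright steel push plate of the carriage: 64 mm along y, 8 mm thick, 22 to 62 mm above the bench, this point 42 mm up. Push it along fixture +x. The carriage is an aluminium tray with a petri dish clipped on (66 mm wide, top 37 mm up), and a flat tongue that runs under the bridge.
- carriage (a joint): Carriage along fixture +x, m: 0 = fully out, 0.060 = home at its stop; starts between 0 and 0.03. About 2 N friction, stays where left. The hole in its tongue lies under the plunger's pin only when it is home (within about 2 mm).
- plunger_top (a point): Centre of the flat top of the plunger's steel head (38 mm along fixture x, 76 mm along y, 12 mm thick); 69 mm above the bench when up, 55 mm when fully in. A fingertip can slide along it while pressing. The head stands up through the keeper's window between the bridge's two guide lips (67 mm above the bench, 72 mm apart along x).
- plunger (a joint): How far the plunger is pressed down, m: 0 = up, 0.014 = bottomed. Spring: 4 N at the top, 11 N at the bottom. If the carriage is not home its pin lands on the tongue after about 2 mm. Trapped, it rests at about 0.012 against the underside of the keeper's blade; not trapped it springs up again.
- thumb_face (a point): Centre of the face (facing fixture -y) of the keeper's dark steel thumb block: 36 mm along x, 72 to 86 mm above the bench, overhanging the +y half of the plunger's head. Pushed along +y it closes the keeper. A fingertip pressing the head between this face and the blade's edge, 55 mm to its -y side, can then push it by moving along +y while still pressing.
- blade_edge (a point): Middle of the inner edge of the keeper's blade, the bar at the -y end of its window. The keeper is a flat dark steel frame 57 to 62 mm above the bench; its window is 46 mm along fixture x and 91 mm along y. When the keeper closes (+y) the blade comes over the -y end of the pressed head. Moves with the keeper.
- keeper (a joint): Keeper along fixture +y, m: -0.008 to 0.024 (end stop, closed); starts open, between -0.008 and 0. About 1.5 N friction, stays where left. With the plunger up its head blocks the blade, so the keeper stops at about 0.003; with the plunger in by 0.0125 or more the blade slides over the head.
- small_beaker: Bystander: small empty glass beaker, 57 mm wide, 71 mm tall. Origin at the centre of its underside.
- dropper: Bystander: amber glass dropper bottle, 38 mm wide, 107 mm tall. Origin at the centre of its underside.
- lab_timer: Bystander: flat bench timer, 60x62x20 mm. Origin at the centre of its underside.
- tape_roll: Bystander: roll of labelling tape lying flat, 55 mm wide, 19 mm tall. Origin at the centre of its underside.
- steel_tweezers: Bystander: steel tweezers lying flat, 116x14x8 mm. Origin at the centre of its underside.

How it is judged:
On the way, in this order (a step that is already met when the one before it is completed fails the run):
1. the carriage is home, with the plunger still up (value of joint carriage above 0.056 m and value of joint plunger below 0.005 m), for 0.2 s.
2. the plunger is pressed in, the carriage home and the keeper still open (value of joint carriage above 0.056 m and value of joint plunger above 0.011 m and value of joint keeper below 0.012 m), for 0.1 s.
3. the keeper is across while the plunger is in (value of joint carriage above 0.056 m and value of joint plunger above 0.0095 m and value of joint keeper above 0.017 m), for 0.2 s.
At the end, for the whole second after the job is handed in: The carriage is within 4 mm of its stop (joint over 0.056), the keeper is at least 17 mm across (joint over 0.017), and the released plunger stays trapped under it, still in by more than 9.5 mm and at rest (all of step 3 and velocity of joint plunger between -0.01 and 0.01 m/s); the robot touches nothing.
It fails at once if a bystander (beaker, dropper bottle, timer, tape roll, tweezers) is moved by more than 25 mm (distance of any of small_beaker, dropper, lab_timer, tape_roll, steel_tweezers from where it was at the start of the episode above 0.025 m).
It also fails if it takes over 38 s, if anything falls off the work surface, if the arm or the gripper's body presses on something with over 40 N, if the wrist force passes 120 N, or if a joint passes its speed limit or range.

### The arm

A 7-joint arm with a two-finger parallel gripper is mounted at the origin on a cart in front of the work surface, level with it; the furniture and walls round the work are solid. World frame = base frame: x ahead of the robot, y to its left, z up, the work surface at z = 0. Lengths are in m, angles in rad, forces in N, time in s.
With the tool pointing down it reaches from about 0.4 to 0.85 m from the base axis. Payload 10.4 kg.
Tool frame: the origin (TCP) lies on the centre line of the jaws, within the pads' length; the fingertips stand r.finger_overhang ahead of it and the grasp point (between the pads) lies 5 mm behind it (r.finger_overhang is the distance from the TCP to the fingertips, in m); z points along the fingers, y is the line along which they close (so a half turn about z gives the same grasp; the last joint's range is limited). The gripper opens to 87 mm and grips with 3 to 60 N. Pads are 19 mm wide; open, the fingers measure 117 mm over their backs; the gripper's body (75 mm by 190 mm) begins 51 mm behind the grasp point.
Start: joints at [-1.256, 0.332, -0.065, 1.46, 0.022, 1.35, -0.088], TCP at [0.207, 0.59, 0.237] pointing down, gripper open.
Joint ranges: [-2.6, 2.6], [-0.5, 2.12], [-1.47, 1.34], [0.16, 2.42], [-1.27, 4.41], [0.06, 2.06], [-2.6, 2.6]. Speed limits (rad/s): [2.22, 2.22, 2.79, 2.79, 3.14, 3.14, 3.14].

### API

Orientations are given as a unit quaternion [x, y, z, w].
In Python, from bench import read_state, viewer, r gives the robot as it stands.
- The arm moves only by the tool carry_out, never from a script. Its argument "moves" is a list of rows, each a list of 6 numbers: the shift along the tool's x, y, z in units of 40 mm (1.0 is 40 mm), then the turn, a rotation vector about the tool's x, y, z in units of 8 degrees (1.0 is 8 degrees). A call has 1 to 20 rows; each row shifts and turns the commanded pose from where the row before left it, along the tool's axes as they then stand; what a row does not reach is not made up. A row lasts 1/8 s, in which the tool goes at most 62.5 mm and 10.7 degrees, less where a joint would pass 70% of its speed; a pose out of reach is approached as far as the arm can. A call is refused whole if a number of a shift passes 1 or a number of a turn 1, either way. A call with a gripper value outside its range is refused whole. "fingers" is the finger opening in mm, from 0 to 87, set as the call begins (left out, the last holds). The fingers move at their own pace and stop on an object; "force" is the grip in N (left out, the last holds). Time passes only in rows, so rows that do not move let the fingers close. It gives the time, the measured TCP pose, the force, the opening and the grip force at its end, in the units of the state.
- read_state(): the state, without advancing time (a new reading comes with each control period).
- viewer.camera(name): name is "scene" or "top"; returns a dict with "pixels" (384x512x3 uint8, red, green, blue), "range_z" (384x512 float32, m along the optical axis (not along the pixel's ray), 0 where there is no reading), "fx", "fy", "cx", "cy" (pixels), "xyz" and "orientation" of the camera in the world. Camera axes: x right, y down, z forward; pixel columns grow to the right and rows downward; lengths in m; the calibration is good to about 2 mm. A picture is of the moment at which its call begins.
- r.close_job(): hands the job in; it is judged then, once.
The state is a dict: "time": time; "joint_positions": joint angles; "joint_vel": joint speeds; "joint_torque": joint torques, N m; "ee_pos": TCP position; "eef_rot": TCP orientation; "ft_force": force on the tool from outside, world axes, zero at the start; "torque": the same for the moment, N m; "width": finger opening in m; "grip_force": force on a finger pad.
Only numpy, scipy, OpenCV 4.12 (cv2) and the standard library are available. Lean on these libraries where they do the work, as an engineer would, in place of code of your own. Each camera call takes 0.05 s, during which the arm holds its last target. There are 200 camera calls.

## Working session

There is one attempt and no reset: what is moved stays moved. The work goes in short steps, Python scripts to look and compute and a tool call to move; the robot and the scene stay as the last step left them, time stands still between calls to the robot, and variables do not carry over. Pictures are saved under pics/ and viewed, at most 10 in all, crops included, and the job is handed in when it is done.

Besides the shell and the picture viewer there is one more tool, called after "Request:" as name(argument=value, ...), one argument or row to a line, values as JSON. carry_out: Moves the arm, as the interface text tells. Its arguments: {"type":"object","properties":{"moves":{"type":"array","items":{"type":"array","items":{"type":"number"}}},"fingers":{"type":"number"},"force":{"type":"number"}},"required":["moves"]}

```bash
mkdir -p pics
cat > h.py <<'E'
import numpy as np, cv2
from bench import read_state, viewer, r
from scipy.spatial.transform import Rotation as R
def cloud(c):
    z=c["range_z"]; v,u=np.mgrid[:z.shape[0],:z.shape[1]]
    p=np.stack([(u-c["cx"])/c["fx"]*z,(v-c["cy"])/c["fy"]*z,z],-1)
    return p@R.from_quat(c["orientation"]).as_matrix().T+np.array(c["xyz"])
E
python3 - <<'E'
from h import *
s=read_state(); print(s["ee_pos"],s["eef_rot"],s["time"],r.finger_overhang,s["width"])
a=[]
for n in("top","scene"):
    c=viewer.camera(n); np.save(n+".npy",c,allow_pickle=True); print(n,c["xyz"],c["orientation"],c["fx"])
    cv2.imwrite(f"pics/{n}.png",cv2.resize(c["pixels"][...,::-1],(800,600)))
E
```

```text
[0.20705926 0.5893313  0.23575673] [ 1.68103330e-01  9.85769135e-01 -6.90774199e-04 -7.13899630e-05] 0.0 0.014 0.08676326655287706
top [0.48660774 0.0045805  0.92786964] [ 0.71200896 -0.70190535  0.01773397 -0.00759119] 388.8886206624753
scene [-0.29322043  0.67284464  0.55516963] [-0.34562327  0.76729265 -0.48788619  0.23189136] 488.71283425867153
```

View pics/top.png

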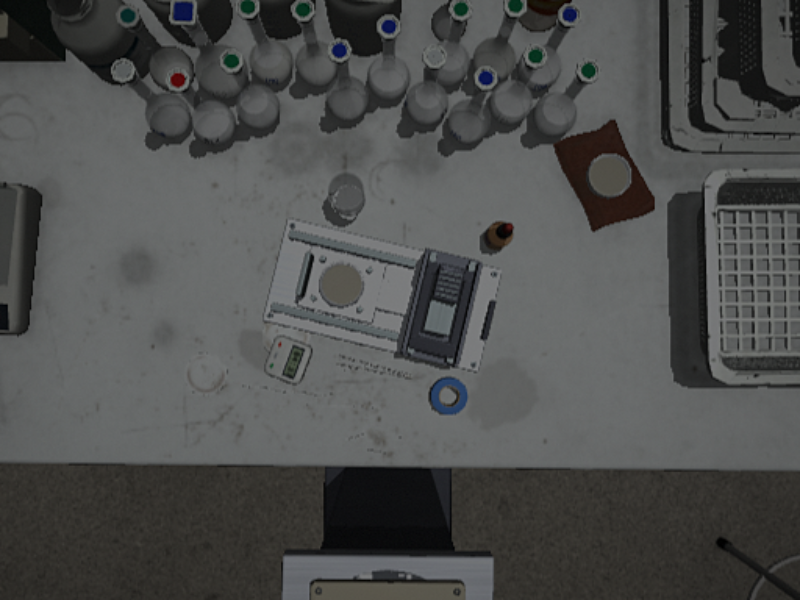

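View pics/scene.png

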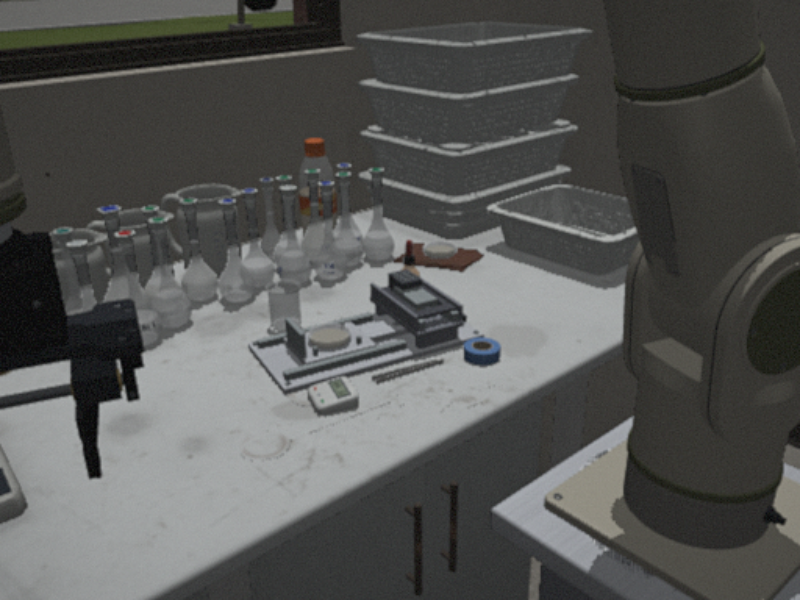

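The top view (800x600) shows the fixture plate with corners near (288,220), (264,318), (475,370) and (502,270). The push plate is at (305,277), the bright plunger head at (440,318) and the thumb block at (450,275). Bystanders: timer (289,360), tape (448,396), dropper (498,236), beaker (346,200), and tweezers along (375,365). Fixture +x is roughly world -y, and fixture +y is roughly world +x.

Run:
```python
from h import *
c=np.load("top.npy",allow_pickle=True).item(); P=cloud(c)
k=512/800
def box(u0,u1,v0,v1): return P[int(v0*k):int(v1*k),int(u0*k):int(u1*k)].reshape(-1,3)
B=box(255,510,212,378); print("bench z",np.median(box(550,640,300,400)[:,2]), "hist",np.histogram(B[:,2],bins=np.arange(-.005,.115,.005))[0])
# plate corners by rays onto z=.01
px=np.array([[288,220],[264,318],[475,370],[502,270]])*k
M=R.from_quat(c["orientation"]).as_matrix()
def ray(p,z):
    d=M@np.array([(p[0]-c["cx"])/c["fx"],(p[1]-c["cy"])/c["fy"],1]); o=np.array(c["xyz"]); return o+d*(z-o[2])/d[2]
C=np.array([ray(p,.01) for p in px]); print(C.round(4),np.linalg.norm(C-np.roll(C,-1,0),axis=1))
m=(B[:,2]>.004)
rect=cv2.minAreaRect(B[m][:,:2].astype(np.float32)); print(rect)
# fixture axes from refined edges
x=(C[3]-C[0]+C[2]-C[1])[:2]; x/=np.linalg.norm(x); y=np.array([-x[1],x[0]])
o=(C[0]+C[1])[:2]/2+.16*x; print("x",x,"origin",o,"yaw",np.degrees(np.arctan2(x[1],x[0])))
L=np.c_[(B[:,:2]-o)@x,(B[:,:2]-o)@y,B[:,2]]
for n,s in {"thumb":(L[:,2]>.08),"push":(L[:,2]>.045)&(L[:,0]<0),"head":(L[:,2]>.063)&(L[:,2]<.075)&(abs(L[:,0]-.095)<.02)}.items():
    q=L[s]; print(n,len(q),np.percentile(q,[3,50,97],axis=0).round(4).tolist())
cr=c["pixels"][125:250,160:340,::-1]
cv2.imwrite("pics/crop.png",cv2.convertScaleAbs(cv2.resize(cr,None,fx=4.4,fy=4.4,interpolation=2),alpha=1.7))
```

```text
bench z 0.0006266217448462341 hist [2502 4115 1442 2347  582 2331  152   98  709  513   93   88  171  845
  619  155   32   69  315    6    3   10    8]
[[ 0.6528  0.1577  0.01  ]
 [ 0.5037  0.1907  0.01  ]
 [ 0.4298 -0.1284  0.01  ]
 [ 0.5818 -0.1681  0.01  ]] [0.15266242 0.32758141 0.15708699 0.33341717]
((0.5440453290939331, 0.014215350151062012), (0.24802765250205994, 0.38553181290626526), 0.7591560482978821)
x [-0.21919406 -0.97568128] origin [0.54319217 0.01811092] yaw -102.66170078479648
thumb 482 [[0.0256, -0.0522, 0.0835], [0.0899, 0.0289, 0.0871], [0.1496, 0.1218, 0.9279]]
push 134 [[-0.1148, -0.0308, 0.0467], [-0.1098, -0.0005, 0.0614], [-0.0773, 0.1031, 0.0646]]
head 407 [[0.0761, -0.0642, 0.0634], [0.0933, -0.0203, 0.0691], [0.1106, 0.0058, 0.0725]]
```

View pics/crop.png

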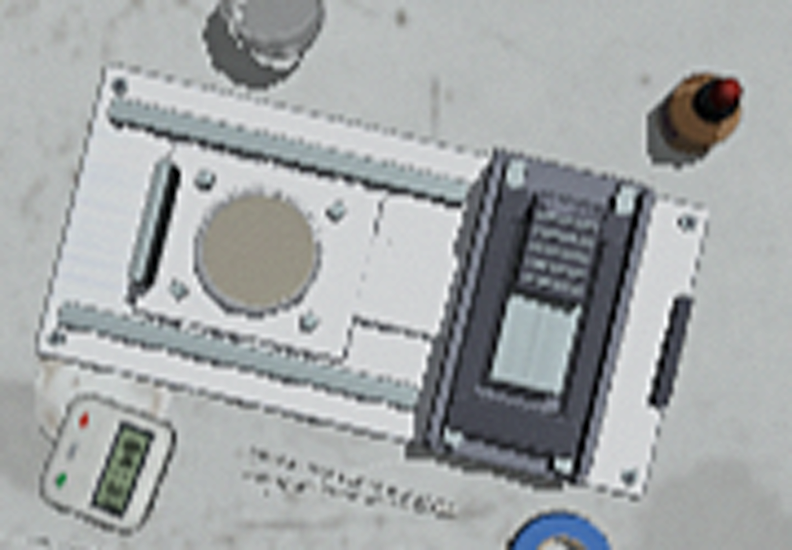

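The crop shows plate corners at (105,66), (38,355), (640,497) and (708,205). The push plate's top edge runs (165,160)-(137,290), and the visible part of the head is bounded by about (516,296), (580,308), (566,392) and (492,380).

Run:
```python
from h import *
c=np.load("top.npy",allow_pickle=True).item(); M=R.from_quat(c["orientation"]).as_matrix()
def ray(q,z):
    p=np.array(q)/4.4+[160-.4,125-.4]
    d=M@np.array([(p[0]-c["cx"])/c["fx"],(p[1]-c["cy"])/c["fy"],1]); o=np.array(c["xyz"]); return (o+d*(z-o[2])/d[2])[:2]
C=np.array([ray(p,.01) for p in [(105,66),(38,355),(640,497),(708,205)]])
x=(C[3]-C[0]+C[2]-C[1]); x/=np.linalg.norm(x); y=np.array([-x[1],x[0]])
print(np.linalg.norm(C-np.roll(C,-1,0),axis=1))
o=C.mean(0)-.0075*x
f=lambda q,z:(np.array([(ray(q,z)-o)@x,(ray(q,z)-o)@y])*1000).round(1)
print("o",o,"x",x,np.degrees(np.arctan2(x[1],x[0])))
for n,q,z in [("push top",(156,158),.062),("push bot",(131,290),.062),("head",(516,296),.069),("head",(580,308),.069),("head -y",(566,392),.069),("head -y",(492,380),.069),("thumbL",(520,284),.086),("thumbR",(590,298),.086),("drop",(705,120),.05),("drop cap",(727,92),.107),("beaker",(270,25),.07),("tape",(560,550),.019),("timer",(110,465),.02)]: print(n,f(q,z))
np.save("fix.npy",np.array([o,x,y]))
s=read_state(); Rt=R.from_quat(s["eef_rot"]).as_matrix()
yaw=np.degrees(np.arctan2(*(-x)[::-1])-np.arctan2(Rt[1,1],Rt[0,1])); print("turn about world z",yaw)
print("prepush TCP world",o+x*-.16,"plunger",o+.095*x)
```

```text
[0.15940044 0.33105877 0.16144517 0.33342219]
o [0.54381824 0.02108159] x [-0.21291585 -0.97707054] -102.29328357680893
push top [-112.7   32.5]
push bot [-109.4  -35.6]
head [80.6  5.3]
head [113.3   6.7]
head -y [115.9 -36. ]
head -y [ 78.3 -38.6]
thumbL [80.1 10.4]
thumbR [115.3  11.5]
drop [156.5 117.6]
drop cap [155.6 122.2]
beaker [-71.1 110.3]
tape [ 136.6 -117.3]
timer [-105.4 -127.3]
turn about world z 7.064055810596099
prepush TCP world [0.57788478 0.17741288] plunger [ 0.52359124 -0.07174011]
```

Request:
carry_out(
  moves=[
    [0, 0, 0, 0, 0, -0.88],
    [-0.94, -0.67, 0, 0, 0, 0],
    [-0.94, -0.67, 0, 0, 0, 0],
    [-0.94, -0.67, 0, 0, 0, 0],
    [-0.94, -0.67, 0, 0, 0, 0],
    [-0.94, -0.67, 0, 0, 0, 0],
    [-0.94, -0.67, 0, 0, 0, 0],
    [-0.94, -0.67, 0, 0, 0, 0],
    [-0.94, -0.67, 0, 0, 0, 0],
    [-0.94, -0.67, 0, 0, 0, 0],
    [-0.94, -0.67, 0, 0, 0, 0],
    [-0.94, -0.67, 0, 0, 0, 0],
    [-0.94, -0.67, 0, 0, 0, 0],
    [0, 0, 0, 0, 0, 0],
    [0, 0, 0, 0, 0, 0],
  ],
  fingers=0,
  force=20,
)

```text
time: 1.98
ee_pos: [0.5788, 0.1799, 0.2361]
eef_rot: [0.107, 0.994, 0.0, -0.001]
ft_force: [-0.9, 0.5, -0.2]
width: 0.0008
grip_force: 0.0
```

```bash
cat > st.py <<'E'
from h import *
o,x,y=np.load("fix.npy"); s=read_state(); p=s["ee_pos"]; Rt=R.from_quat(s["eef_rot"]).as_matrix()
d=p[:2]-o; F=s["ft_force"]
print("t",s["time"],"TCP fix mm",d@x*1e3,d@y*1e3,"tip z",(p[2]-.014)*1e3,"w",s["width"])
print("tool y vs -fx deg",np.degrees(np.arcsin(np.cross(Rt[:2,1],-x))),"tool z",Rt[:,2].round(3),"F fix",np.round([F[:2]@x,F[:2]@y,F[2]],1))
E
python3 st.py
```

```text
t 1.975 TCP fix mm -162.62786783984726 0.408703469013158 tip z 222.09331789578255 w 0.0008104212392367144
tool y vs -fx deg 0.0007303560043000306 tool z [-0.001  0.    -1.   ] F fix [-0.3 -1.  -0.2]st.py:5: DeprecationWarning: Arrays of 2-dimensional vectors are deprecated. Use arrays of 3-dimensional vectors instead. (deprecated in NumPy 2.0)
  print("tool y vs -fx deg",np.degrees(np.arcsin(np.cross(Rt[:2,1],-x))),"tool z",Rt[:,2].round(3),"F fix",np.round([F[:2]@x,F[:2]@y,F[2]],1))
```

Request:
carry_out(
  moves=[
    [0, 0, 0.93, 0, 0, 0],
    [0, 0, 0.93, 0, 0, 0],
    [0, 0, 0.93, 0, 0, 0],
    [0, 0, 0.93, 0, 0, 0],
    [0, 0, 0.93, 0, 0, 0],
    [0, -0.4, 0, 0, 0, 0],
    [0, -0.4, 0, 0, 0, 0],
    [0, -0.2, 0, 0, 0, 0],
    [0, -0.2, 0, 0, 0, 0],
    [0, -0.15, 0, 0, 0, 0],
    [0, -0.15, 0, 0, 0, 0],
    [0, 0, 0, 0, 0, 0],
  ],
)

```text
time: 3.48
ee_pos: [0.5663, 0.12, 0.0504]
eef_rot: [0.108, 0.994, -0.0, -0.0]
ft_force: [-0.7, 0.4, 0.4]
width: 0.0004
grip_force: 0.0
```

```bash
python3 -W ignore st.py
python3 - <<'E'
from h import *
c=viewer.camera("scene"); cv2.imwrite("pics/s2.png",cv2.convertScaleAbs(cv2.resize(c["pixels"][150:290,130:330,::-1],None,fx=4,fy=4,interpolation=2),alpha=1.7))
E
```

```text
t 3.475 TCP fix mm -101.4180588449293 0.9444531276552072 tip z 36.43930419860872 w 0.00035088198704574184
tool y vs -fx deg 0.05604830058976686 tool z [-0. -0. -1.] F fix [-0.3 -0.8  0.4]
```

View pics/s2.png

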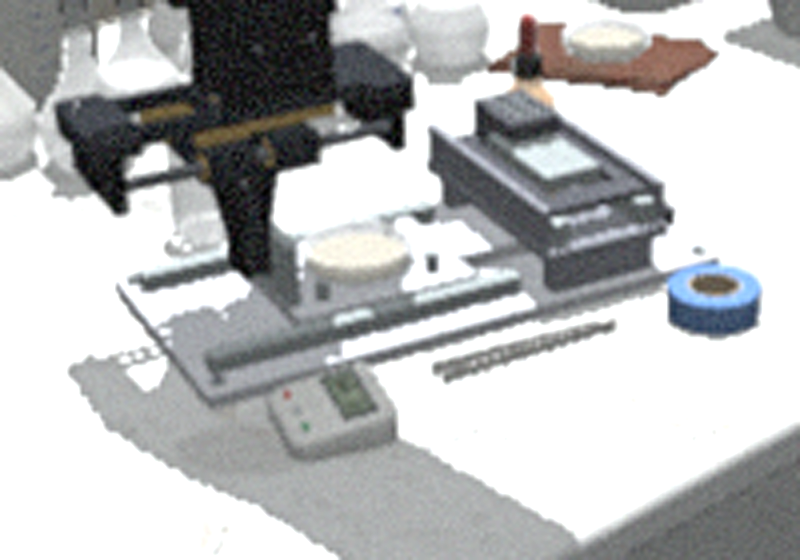

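The picture shows the closed fingers (250,260) right behind the push plate (285,250), and all bystanders in place. I'll push further in small rows.

Request:
carry_out(
  moves=[
    [0, -0.15, 0, 0, 0, 0],
    [0, -0.15, 0, 0, 0, 0],
    [0, -0.15, 0, 0, 0, 0],
    [0, 0, 0, 0, 0, 0],
  ],
)

```text
time: 4.03
ee_pos: [0.5633, 0.109, 0.0506]
eef_rot: [0.105, 0.994, 0.003, 0.001]
ft_force: [6.2, 20.5, -10.4]
width: 0.0003
grip_force: 9.4
```

Request:
carry_out(
  moves=[
    [0, -0.1, 0, 0, 0, 0],
    [0, -0.1, 0, 0, 0, 0],
    [0, 0, 0, 0, 0, 0],
  ],
)

```text
time: 4.4
ee_pos: [0.563, 0.1086, 0.0511]
eef_rot: [0.102, 0.995, 0.007, 0.003]
ft_force: [15.3, 42.4, -19.3]
width: 0.0004
grip_force: 19.6
```

```bash
python3 -W ignore st.py
python3 - <<'E'
from h import *
o,x,y=np.load("fix.npy")
c=viewer.camera("top");P=cloud(c).reshape(-1,3)
L=np.c_[(P[:,:2]-o)@x,(P[:,:2]-o)@y,P[:,2]]*1e3
q=L[(L[:,2]>50)&(L[:,2]<66)&(abs(L[:,1])<30)&(L[:,0]<20)&(L[:,0]>-130)]; print(len(q),q and 0 if len(q)==0 else np.percentile(q,[3,50,97],axis=0).round(1).tolist())
E
```

```text
t 4.4 TCP fix mm -89.61319702348264 0.11508592672995407 tip z 37.125880714567444 w 0.000442383047593585
tool y vs -fx deg -0.5690855819724863 tool z [ 0.007  0.014 -1.   ] F fix [-44.7   5.9 -19.3]Traceback (most recent call last):
  File "<stdin>", line 5, in <module>
ValueError: The truth value of an empty array is ambiguous. Use `array.size > 0` to check that an array is not empty.
```

Force climbed to about 45 N with no further travel, so the carriage is at its stop. I'll back off and rise.

Request:
carry_out(
  moves=[
    [0, 0.6, 0, 0, 0, 0],
    [0, 0.4, 0, 0, 0, 0],
    [0, 0, -0.9, 0, 0, 0],
    [0, 0, -0.9, 0, 0, 0],
    [0, 0, -0.7, 0, 0, 0],
    [0, 0, 0, 0, 0, 0],
    [0, 0, 0, 0, 0, 0],
  ],
)

```text
time: 5.32
ee_pos: [0.5691, 0.1337, 0.1497]
eef_rot: [0.108, 0.994, -0.0, -0.001]
ft_force: [0.0, 0.1, -0.3]
width: 0.0003
grip_force: 0.0
```

```bash
python3 -W ignore st.py
python3 - <<'E'
from h import *
c=viewer.camera("scene"); cv2.imwrite("pics/s3.png",cv2.convertScaleAbs(cv2.resize(c["pixels"][150:290,130:330,::-1],None,fx=4,fy=4,interpolation=2),alpha=1.7))
E
```

```text
t 5.325 TCP fix mm -115.38852470085689 0.7419895022512634 tip z 135.67935720161918 w 0.0002993228297802947
tool y vs -fx deg 0.058440326815533614 tool z [-0.001 -0.001 -1.   ] F fix [-0.1 -0.  -0.3]
```

View pics/s3.png

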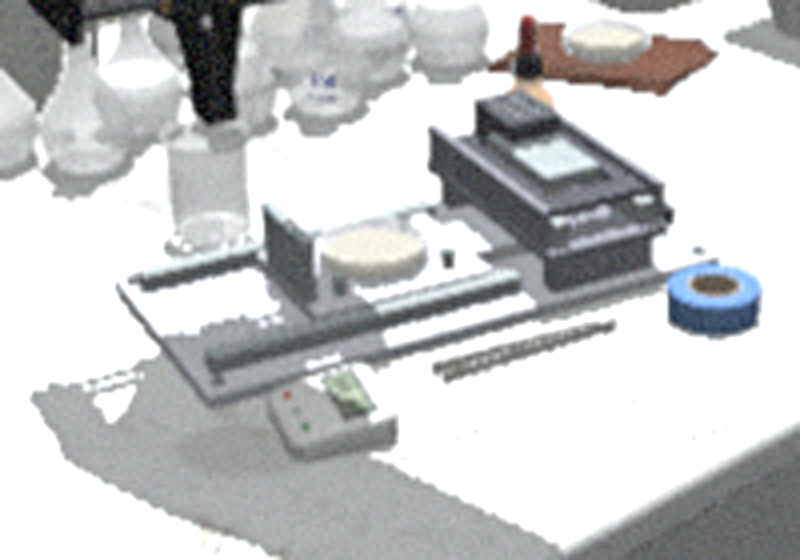

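The push plate is clear of the gripper and has moved further along (265-310, 205-300). All bystanders are unmoved. Next I go over the plunger head.

Request:
carry_out(
  moves=[
    [0.06, -0.88, 0, 0, 0, 0],
    [0.06, -0.88, 0, 0, 0, 0],
    [0.06, -0.88, 0, 0, 0, 0],
    [0.06, -0.88, 0, 0, 0, 0],
    [0.05, -0.88, 0, 0, 0, 0],
    [0.05, -0.88, 0, 0, 0, 0],
    [0, 0, 0.5, 0, 0, 0],
    [0, 0, 0.5, 0, 0, 0],
    [0, 0, 0.45, 0, 0, 0],
    [0, 0, 0, 0, 0, 0],
  ],
)

```text
time: 6.62
ee_pos: [0.5096, -0.0693, 0.0906]
eef_rot: [0.107, 0.994, -0.0, -0.002]
ft_force: [-0.1, -0.3, 0.0]
width: 0.0008
grip_force: 0.0
```

```bash
python3 -W ignore st.py
python3 - <<'E'
from h import *
c=viewer.camera("scene"); cv2.imwrite("pics/s4.png",cv2.convertScaleAbs(cv2.resize(c["pixels"][150:270,200:350,::-1],None,fx=5,fy=5,interpolation=2),alpha=2))
E
```

```text
t 6.625 TCP fix mm 95.58236683486562 -14.211418628132941 tip z 76.59721523906887 w 0.0007772846266871922
tool y vs -fx deg 0.04205097473982988 tool z [-0.004 -0.    -1.   ] F fix [0.3 0.  0. ]
```

View pics/s4.png

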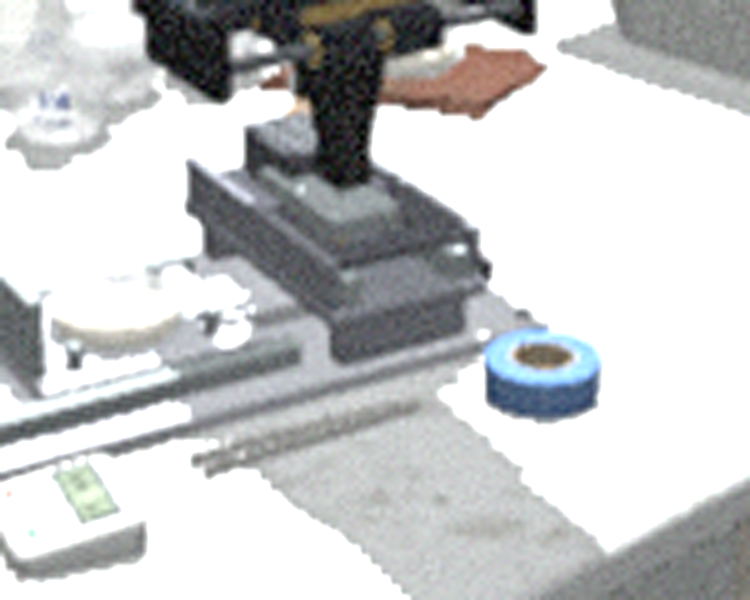

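The fingertip (345,185) stands over the head, between the thumb block and the blade. Now press down.

Request:
carry_out(
  moves=[
    [0, 0, 0.15, 0, 0, 0],
    [0, 0, 0.15, 0, 0, 0],
    [0, 0, 0.1, 0, 0, 0],
    [0, 0, 0.1, 0, 0, 0],
    [0, 0, 0, 0, 0, 0],
  ],
)

```text
time: 7.3
ee_pos: [0.5117, -0.0691, 0.073]
eef_rot: [0.107, 0.994, 0.0, 0.0]
ft_force: [-1.7, 0.3, 8.1]
width: 0.0006
grip_force: 4.0
```

Request:
carry_out(
  moves=[
    [0, 0, 0.06, 0, 0, 0],
    [0, 0, 0.06, 0, 0, 0],
    [0, 0, 0, 0, 0, 0],
  ],
)

```text
time: 7.68
ee_pos: [0.5117, -0.0691, 0.0693]
eef_rot: [0.107, 0.994, 0.0, 0.0]
ft_force: [-7.5, 0.5, 21.5]
width: 0.0003
grip_force: 10.6
```

```bash
python3 -W ignore st.py
```

```text
t 7.675 TCP fix mm 94.98019141175874 -12.15175711531155 tip z 55.293510911869404 w 0.0003184320128561657
tool y vs -fx deg 0.03364025504171607 tool z [ 0.001  0.001 -1.   ] F fix [ 1.1 -7.5 21.5]
```

Request:
carry_out(
  moves=[
    [-0.12, 0, 0.01, 0, 0, 0],
    [-0.12, 0, 0, 0, 0, 0],
    [-0.12, 0, 0, 0, 0, 0],
    [-0.12, 0, 0, 0, 0, 0],
    [-0.12, 0, 0, 0, 0, 0],
    [0, 0, 0, 0, 0, 0],
  ],
)

```text
time: 8.43
ee_pos: [0.5292, -0.0734, 0.0689]
eef_rot: [0.108, 0.994, 0.001, -0.006]
ft_force: [-41.2, 5.9, 56.6]
width: -0.0002
grip_force: 28.4
```

```bash
python3 -W ignore st.py
```

```text
t 8.425 TCP fix mm 95.4260020343409 5.799945983457856 tip z 54.90127780359141 w -0.00018666149770977516
tool y vs -fx deg 0.05565134248391481 tool z [-0.013  0.004 -1.   ] F fix [  3.  -41.6  56.6]
```

Request:
carry_out(
  moves=[
    [0, 0, -0.07, 0, 0, 0],
    [0, 0, 0, 0, 0, 0],
  ],
)

```text
time: 8.68
ee_pos: [0.5333, -0.0741, 0.0704]
eef_rot: [0.107, 0.994, 0.0, -0.001]
ft_force: [-8.3, 0.6, 10.0]
width: 0.0011
grip_force: 5.4
```

```bash
python3 -W ignore st.py
python3 - <<'E'
from h import *
c=viewer.camera("top"); cv2.imwrite("pics/t5.png",cv2.convertScaleAbs(cv2.resize(c["pixels"][140:250,230:350,::-1],None,fx=5,fy=5,interpolation=2),alpha=2))
E
```

```text
t 8.675 TCP fix mm 95.23332612127169 10.003421018891734 tip z 56.40874820807752 w 0.001106170521938711
tool y vs -fx deg 0.03532949593645856 tool z [-0.003  0.001 -1.   ] F fix [ 1.2 -8.2 10. ]
```

View pics/t5.png

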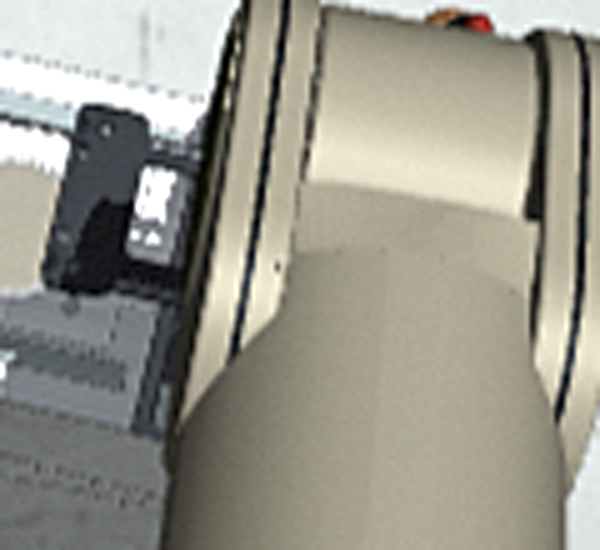

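The top view is hidden by the forearm, so only the forces can guide this. The vertical load is back to 10 N with the head still in (tip at 56.4 mm), so I'll continue in small slides.

Request:
carry_out(
  moves=[
    [-0.08, 0, 0.02, 0, 0, 0],
    [-0.08, 0, 0, 0, 0, 0],
    [-0.08, 0, 0, 0, 0, 0],
    [0, 0, 0, 0, 0, 0],
  ],
)

```text
time: 9.22
ee_pos: [0.5429, -0.0762, 0.0694]
eef_rot: [0.107, 0.994, 0.0, -0.001]
ft_force: [-8.3, 1.2, 11.4]
width: 0.0005
grip_force: 5.6
```

Request:
carry_out(
  moves=[
    [-0.08, 0, -0.01, 0, 0, 0],
    [-0.08, 0, 0, 0, 0, 0],
    [0, 0, 0, 0, 0, 0],
  ],
)

```text
time: 9.6
ee_pos: [0.5491, -0.0775, 0.0696]
eef_rot: [0.107, 0.994, 0.0, -0.001]
ft_force: [-7.2, 0.0, 8.6]
width: 0.0003
grip_force: 5.2
```

```bash
python3 -W ignore st.py
```

```text
t 9.6 TCP fix mm 95.21723099863752 26.134001854351315 tip z 55.61898623355271 w 0.0002670669481655205
tool y vs -fx deg 0.028925785601121703 tool z [-0.003  0.001 -1.   ] F fix [ 1.5 -7.   8.6]
```

Request:
carry_out(
  moves=[
    [-0.06, 0, 0, 0, 0, 0],
    [-0.06, 0, 0, 0, 0, 0],
    [0, 0, 0, 0, 0, 0],
  ],
)

```text
time: 9.98
ee_pos: [0.55, -0.0778, 0.0693]
eef_rot: [0.107, 0.994, 0.001, -0.006]
ft_force: [-27.9, 5.5, 27.0]
width: 0.0002
grip_force: 16.9
```

```bash
python3 -W ignore st.py
```

```text
t 9.975 TCP fix mm 95.2503370422845 27.09933958609168 tip z 55.295225640503226 w 0.00023910952045908129
tool y vs -fx deg 0.03666717016161145 tool z [-0.011  0.003 -1.   ] F fix [  0.6 -28.4  27. ]
```

The keeper has reached its end stop: the lateral force jumped while the travel stopped. Now ease off and lift away.

Request:
carry_out(
  moves=[
    [0.1, 0, -0.03, 0, 0, 0],
    [0.1, 0, -0.05, 0, 0, 0],
    [0, 0, 0, 0, 0, 0],
    [0, 0, -0.3, 0, 0, 0],
    [0, 0, -0.8, 0, 0, 0],
    [0, 0, -0.9, 0, 0, 0],
    [0, 0.9, -0.8, 0, 0, 0],
    [0, 0.9, -0.6, 0, 0, 0],
    [0, 0.9, 0, 0, 0, 0],
    [0, 0.9, 0, 0, 0, 0],
    [0, 0.9, 0, 0, 0, 0],
    [0, 0.9, 0, 0, 0, 0],
    [0, 0.9, 0, 0, 0, 0],
    [0, 0.9, 0, 0, 0, 0],
    [0, 0, 0, 0, 0, 0],
    [0, 0, 0, 0, 0, 0],
  ],
)

```text
time: 11.98
ee_pos: [0.6087, 0.2036, 0.2092]
eef_rot: [0.108, 0.994, -0.0, 0.0]
ft_force: [0.6, -0.3, 0.5]
width: 0.0005
grip_force: 0.0
```

```bash
python3 -W ignore st.py
python3 - <<'E'
from h import *
c=viewer.camera("top");b=c["pixels"]
cv2.imwrite("pics/t6.png",cv2.convertScaleAbs(cv2.resize(b[125:260,160:340,::-1],None,fx=4.4,fy=4.4,interpolation=2),alpha=1.8))
o,x,y=np.load("fix.npy");P=cloud(c).reshape(-1,3)
L=np.c_[(P[:,:2]-o)@x,(P[:,:2]-o)@y,P[:,2]]*1e3
for a in range(-50,50,6):
    q=L[(abs(L[:,0]-95)<12)&(abs(L[:,1]-a)<3)]; print(a,len(q),np.median(q[:,2]).round(1) if len(q) else "",end="; ")
E
```

```text
t 11.975 TCP fix mm -192.11727774426868 24.56221697739972 tip z 195.24373334174055 w 0.0005400675517957393
tool y vs -fx deg 0.053005127617892805 tool z [ 0.    -0.001 -1.   ] F fix [0.2 0.7 0.5]
-50 27 41.6; -44 28 41.4; -38 31 61.2; -32 28 62.8; -26 30 63.2; -20 27 62.0; -14 30 57.4; -8 27 57.6; -2 30 57.8; 4 27 58.2; 10 28 57.5; 16 30 57.8; 22 28 58.0; 28 29 57.9; 34 33 59.1; 40 38 85.3; 46 30 86.7;
```

View pics/t6.png

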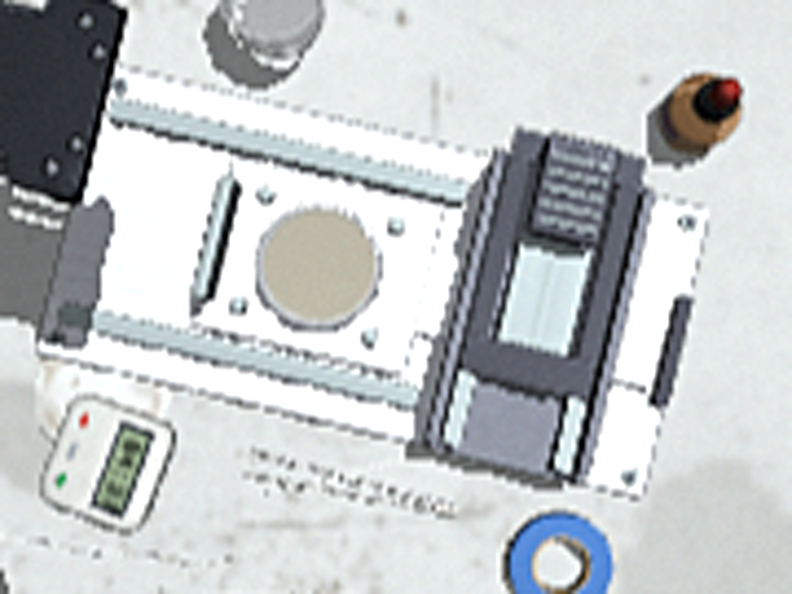

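The keeper is across, with the thumb block at (570,190) and the blade at (520,360). The head sits at about 57 mm with the robot clear, so it is trapped; the bystanders haven't moved. I'll hand in.

```bash
python3 -c "
from bench import r
print(r.close_job())"
```

```text
the job is handed in; nothing more can be done
None
```

The job is handed in: the carriage is home, the keeper is against its end stop with the released plunger trapped under it, the arm is clear and the bystanders look unmoved (from forces and a last top view; no verdict was returned).

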